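# Clear and set a slippery tabletop timer

### The job

Set the misting timer that stands loose on the smooth tile: turn its knob clockwise all the way to the end stop to clear it, then turn it back until the knob's pointer lines up with the metal tab on the rim, and let go. The timer slides easily, so keep it pressed down on the tile with a moderate push (about a kilogram and a half's worth, never more than two and a half) while you turn; it must not spin or shift on the tile. Leave the tab and the things round about where they are.

Things in the scene. Friction and masses are not known exactly. Their poses are not given: they have to be found in the camera images.
- timer: Loose rigid round grey timer: drum 112 mm across, 43 mm high, about 0.29 kg, on four hard feet 45 mm from its axis, amid the tile. Origin: centre of its underside; z up; dark front window toward its -x. Feet are slippery (friction about 0.35): unless pressed down with 12 N or more it spins with the knob; a push above 26 N, even for a moment, is too hard. Force builds up within 1 mm of hand travel.
- knob (a joint): Angle of the knob on the timer, rad; 0 to 1.45 (end stop), grows clockwise seen from above. Stiff turn (0.18 N m both ways), stays where it is left. It starts between 0.05 and 0.4. Press and turning torque pass through the knob's grip bar and its skirt.
- knob_grip (a point): Centre of the knob's grip bar, on the timer's axis, 64 mm above its underside. The bar is 46 mm long, 16 mm wide with flat sides, 28 mm high (50 to 78 mm above the underside), on a flat skirt disc 76 mm across that turns with it, whose top is 14 mm below this point. x axis along the bar to the pointer, z up.
- knob_pointer (a point): End of the pointer, a small raised rib on the skirt at one end of the bar, 36 mm from the axis, 51 mm above the underside. Turns with the knob.
- set_tab (a joint): Angle of the metal tab on the timer's rim, rad, on the same scale as knob: the pointer is lined up with the tab when both read the same. Stiff (0.3 N m). It lies between 0.5 and 0.95.
- tab_mark (a point): Top of the metal tab, 8 mm wide, that hooks over the drum's rim, 48 mm from the axis and 47 mm above the underside. Its x axis points outward from the timer's axis, z up.
- timer_front (a point): Centre of the timer's front window, on the drum's side 56 mm from the axis.
- tile: Fixed smooth white tile 170 x 170 x 8 mm on the table; origin at the centre of its underside.
- mini_pot: Bystander: empty clay pot, 65 mm across, 50 mm high, loose; origin under its centre.
- floral_tape: Bystander: brown roll of tape lying flat, 58 mm across, 13 mm high, loose; origin under its centre.
- foam_brick: Bystander: green foam block 62 x 100 x 45 mm, loose; origin under its centre.
Not all that is in view belongs to the job. Of the things like the timer, leave any that is blue; of the rest the larger one is meant.

How it is judged:
By the outcome, as a careful person would: the job done as asked, in the order asked, and still so for the second after the job is handed in, with the robot touching nothing.
It also fails if it takes over 53 s, if anything falls off the work surface, if the arm or the gripper's body presses on something with over 40 N, if the wrist force passes 120 N, or if a joint passes its speed limit or range.

### The arm

A 6-joint arm with a two-finger parallel gripper is mounted at the origin on the work surface; the furniture and walls round the work are solid. World frame = base frame: x ahead of the robot, y to its left, z up, the work surface at z = 0. Lengths are in mm, angles in rad, forces in N, time in s.
With the tool pointing down it reaches from about 350 to 975 mm from the base axis. Payload 7.1 kg.
Tool frame: the origin (TCP) lies at the very end of the fingers, on their centre line; the grasp point (between the pads) lies 19 mm behind it (ctrl.pinch_z is the distance from the TCP to the grasp point, in mm); z points along the fingers, y is the direction in which the jaws open and shut (so a half turn about z gives the same grasp; the last joint's range is limited). The gripper opens to 88 mm and grips with 3 to 60 N. Pads are 20 mm wide; open, the fingers measure 115 mm over their backs; the gripper's body (75 mm by 178 mm) begins 61 mm behind the grasp point.
Start: joints at [-1.233, 0.423, 1.63, -0, 1.089, -0.019], TCP at [218.315, -585.614, 222.675] pointing down, gripper open.
Joint ranges: [-3, 3], [-0.9, 2.11], [0.09, 2.58], [-1.31, 4.45], [0.11, 2.69], [-2.54, 2.54]. Speed limits (rad/s): [2.39, 2.39, 3.01, 3.14, 3.14, 3.14].

### API

Orientations are given as a rotation vector (axis times angle).
In Python, from workcell import ctrl gives the robot as it stands.
- The arm moves only by the shell command python3 -m inch 'ROWS' [OPENING]. ROWS is JSON, a list of rows, each an object with "xyz": the shift along the tool's x, y, z in cm, a list of three; "spin": the turn about the tool's z in degrees. A call has 1 to 20 rows; each row is the pose to reach, as a shift and turn from the pose measured when the call began, along the tool's axes at that moment; what a row does not reach only later rows make up. A row lasts 1/10 s, in which the tool goes at most 50 mm and 8.59 degrees, less where a joint would pass 70% of its speed; a pose out of reach is approached as far as the arm can. A call with a gripper value outside its range is refused whole. OPENING is the closure, from 0 (fully open) to 1 (shut), set as the call begins (- or left out, the last holds). The fingers move at their own pace and stop on an object; the grip force is fixed at half the most. Time passes only in rows, so rows that repeat a pose let the fingers close. It gives the time, the measured TCP pose, the force and the opening at its end, in the units of the state.
- ctrl.get_obs(): the state, without advancing time (a new reading comes with each control period).
- ctrl.get_image(name): name is "scene" or "side" or "wrist"; returns the picture (384x512x3 uint8, red, green, blue); there is no depth.
- ctrl.camera_info(name): a dict with "camera_matrix" (3x3 intrinsics, pixels), "R" (3x3) and "t" (3): a world point X has camera coordinates R X + t; the wrist camera has in their place "hand_eye" (4x4, takes a point from camera to tool coordinates, whose origin is the TCP and whose axes are the flange's). Camera axes: x right, y down, z forward; pixel columns grow to the right and rows downward; lengths in mm; the calibration is good to about 2 mm. A picture is of the moment at which its call begins: read the wrist's pose just before it. camera_info takes no time and is no camera call.
- ctrl.close_job(): hands the job in, once; it reports no verdict.
The state is a dict: "t": time; "qpos": joint angles; "qvel": joint speeds; "joint_torque": joint torques, N m; "ee_pos": TCP position; "orientation": TCP orientation; "ft_force": force on the tool from outside, world axes, zero at the start; "moment": the same for the moment, N m; "width": finger opening in mm.
Only numpy, scipy, OpenCV 4.12 (cv2) and the standard library are available. Lean on these libraries where they do the work, as an engineer would, in place of code of your own. Each camera call takes 0.05 s, during which the arm holds its last target. There are 200 camera calls.

## Working session

There is one attempt and no reset: what is moved stays moved. The work goes in short steps, Python scripts to look and compute and a shell command to move; the robot and the scene stay as the last step left them, time stands still between calls to the robot, and variables do not carry over. Pictures are saved under pics/ and viewed, about 8 in all and at most 12, crops included, and the job is handed in when it is done.

```bash
ls; mkdir -p pics; python3 - <<'E'
from workcell import ctrl
import cv2, numpy as np
o=ctrl.get_obs(); print({k:np.round(v,3).tolist() for k,v in o.items()})
ims=[ctrl.get_image(n)[:,:,::-1] for n in("scene","side","wrist")]
for n,i in zip(("scene","side","wrist"),ims): cv2.imwrite(f"pics/{n}0.png",i)
cv2.imwrite("pics/all0.png",np.vstack([np.hstack([cv2.resize(ims[0],(400,300)),cv2.resize(ims[1],(400,300))]),np.hstack([cv2.resize(ims[2],(400,300)),np.zeros((300,400,3),np.uint8)])]))
for n in("scene","side","wrist"):
  print(n,{k:np.round(v,3).tolist() for k,v in ctrl.camera_info(n).items()})
E
```

```text
pics
{'t': 0.0, 'qpos': [-1.233, 0.424, 1.631, -0.0, 1.089, -0.019], 'qvel': [0.002, -0.001, -0.001, 0.002, 0.0, -0.0], 'joint_torque': [0.002, -54.461, -27.367, 0.064, 0.023, -0.0], 'ee_pos': [218.121, -585.116, 221.915], 'orientation': [-3.09, -0.557, 0.0], 'ft_force': [0.343, 0.933, -0.217], 'moment': [-0.015, 0.015, -0.012], 'width': 87.826}
scene {'camera_matrix': [[380.332, 0.0, 251.225], [0.0, 380.332, 196.875], [0.0, 0.0, 1.0]], 'R': [[-0.89, -0.455, -0.007], [-0.312, 0.622, -0.718], [0.331, -0.637, -0.696]], 't': [512.955, 205.885, 895.776]}
side {'camera_matrix': [[406.085, 0.0, 261.839], [0.0, 406.085, 187.294], [0.0, 0.0, 1.0]], 'R': [[-0.911, -0.411, -0.017], [-0.228, 0.538, -0.812], [0.343, -0.736, -0.584]], 't': [518.341, 147.198, 849.684]}
wrist {'camera_matrix': [[292.241, 0.0, 258.538], [0.0, 292.241, 189.879], [0.0, 0.0, 1.0]], 'hand_eye': [[0.0, -0.97, -0.243, 65.804], [1.0, 0.0, 0.0, 0.045], [-0.0, -0.243, 0.97, -162.232], [0.0, 0.0, 0.0, 1.0]]}
```

View pics/all0.png

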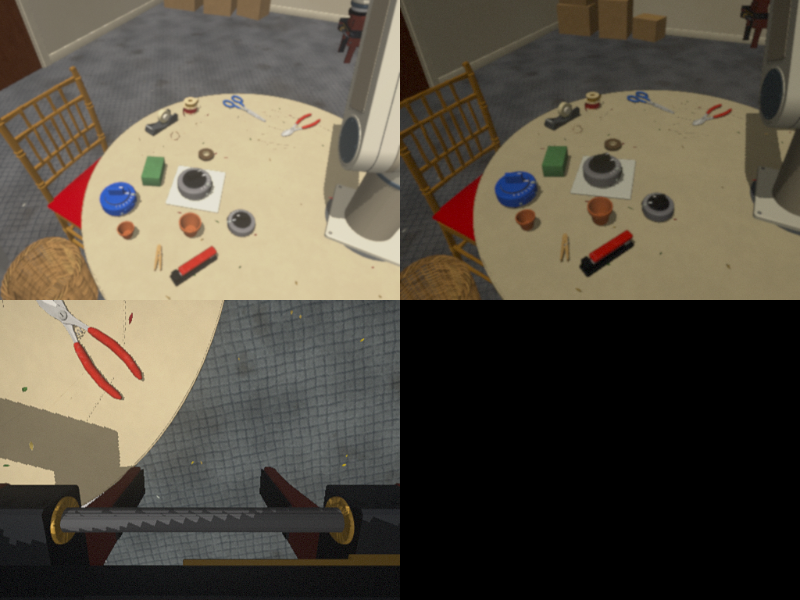

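Three timer-like things are in view (scene, 512-wide pixels): blue at about (151,253), a grey one on the tile at about (248,234), and a smaller grey one at about (308,284). The larger grey one on the tile fits the description. I'll confirm it in a crop and measure it.

```bash
cat > h.py <<'E'
import cv2, numpy as np
from workcell import ctrl
from scipy.spatial.transform import Rotation as Ro
def cam(n,obs=None):
    c=ctrl.camera_info(n);K=np.array(c["camera_matrix"])
    if n!="wrist": return K,np.array(c["R"]),np.array(c["t"]).ravel()
    H=np.array(c["hand_eye"]);W=Ro.from_rotvec(obs["orientation"]).as_matrix()
    Rc=W@H[:3,:3];p=W@H[:3,3]+obs["ee_pos"]
    return K,Rc.T,-Rc.T@p
def ray(C,uv,z):
    K,R,t=C;d=R.T@np.linalg.inv(K)@[uv[0],uv[1],1];o=-R.T@t
    return o+d*(z-o[2])/d[2]
def proj(C,X):
    K,R,t=C;p=K@(R@np.asarray(X,float)+t);return p[:2]/p[2]
E
python3 - <<'E'
from h import *
crops=[]
for n in("scene","side"):
    im=cv2.imread(f"pics/{n}0.png");hsv=cv2.cvtColor(im,cv2.COLOR_BGR2HSV)
    C=cam(n)
    m=((hsv[...,1]<28)&(hsv[...,2]>150)).astype(np.uint8)
    u0,v0=(248,234) if n=="scene" else (257,217)
    m[:,:u0-60]=0;m[:,u0+60:]=0;m[:v0-50]=0;m[v0+50:]=0
    cs=max(cv2.findContours(m,0,2)[0],key=cv2.contourArea);hull=cv2.convexHull(cs)
    P=np.array([ray(C,p[0],8)[:2] for p in hull],np.float32);r=cv2.minAreaRect(P);print(n,"tile",r)
    cs=im[v0-50:v0+50,u0-65:u0+65];crops.append(cv2.resize(cs,None,fx=4,fy=4,interpolation=2)); print(u0-65,v0-50)
cv2.imwrite("pics/crop1.png",cv2.resize(np.vstack(crops),(390,600)))
E
```

```text
scene tile ((516.881591796875, 115.13941192626953), (164.63919067382812, 164.86636352539062), 14.837915420532227)
183 184Traceback (most recent call last):
  File "<stdin>", line 9, in <module>
ValueError: max() iterable argument is empty
```

```bash
python3 -m inch '[{"xyz":[3,-3,0],"spin":0},{"xyz":[7,-7,0],"spin":0},{"xyz":[10.5,-11,0],"spin":0},{"xyz":[14,-14.5,0],"spin":0},{"xyz":[17.5,-18,0],"spin":0},{"xyz":[21,-22,0],"spin":0},{"xyz":[24.5,-26,0],"spin":0},{"xyz":[28,-29.5,0],"spin":0},{"xyz":[31.5,-33,0],"spin":0},{"xyz":[35,-37,0],"spin":0},{"xyz":[38.5,-40.5,0],"spin":0},{"xyz":[42,-44,0],"spin":0},{"xyz":[45.5,-48,0],"spin":0},{"xyz":[48.5,-51,0],"spin":0},{"xyz":[50.5,-53,0],"spin":0},{"xyz":[52,-55,0],"spin":0},{"xyz":[52,-55,0],"spin":0},{"xyz":[52,-55,0],"spin":0},{"xyz":[52,-55,0],"spin":0}]'
python3 - <<'E'
from h import *
import json
o=ctrl.get_obs();print(o["qpos"],o["ft_force"]);i=ctrl.get_image("wrist")[:,:,::-1]
json.dump({k:np.array(o[k]).tolist() for k in("ee_pos","orientation")},open("w1.json","w"))
cv2.imwrite("pics/w1.png",i);print(proj(cam("wrist",o),[517,115,60]))
cv2.imwrite("pics/w1b.png",cv2.resize(i,(800,600),interpolation=2))
E
```

```text
t: 2.05
ee_pos: [512.7, 110.8, 222.5]
orientation: [-3.091, -0.556, 0.002]
ft_force: [-1.0, -0.7, -1.1]
width: 87.7
[1.89590636e-01 2.76811430e-01 1.85037970e+00 1.05910830e-03
 1.01548736e+00 1.40368736e+00] [-1.01677824 -0.6664672  -1.07019419]
[256.44288704 171.78987262]
```

View pics/w1b.png

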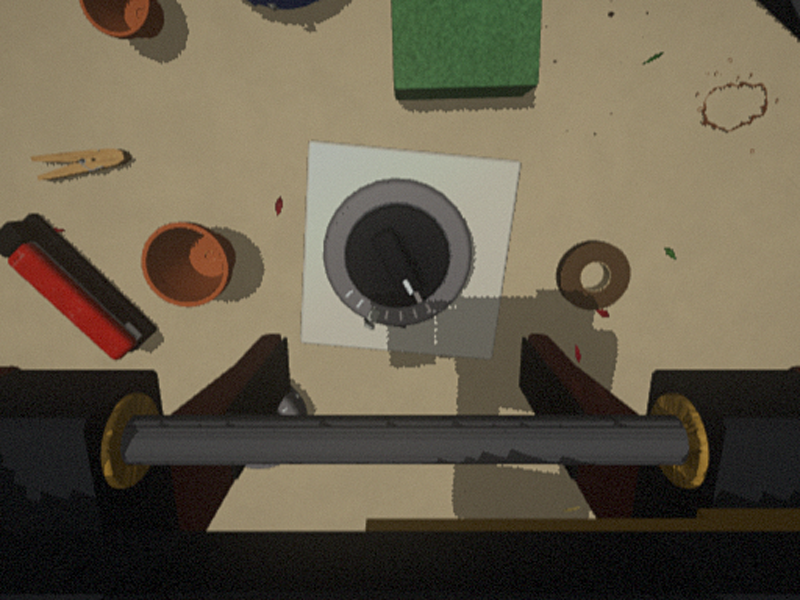

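```bash
python3 - <<'E'
from h import *
i=cv2.imread("pics/w1.png")[105:225,195:315]
g=cv2.resize(i,(600,600),interpolation=cv2.INTER_CUBIC)
cv2.imwrite("pics/c1.png",np.clip(g.astype(float)*1.5,0,255).astype(np.uint8))
E
```

```text
(no output)
```

View pics/c1.png

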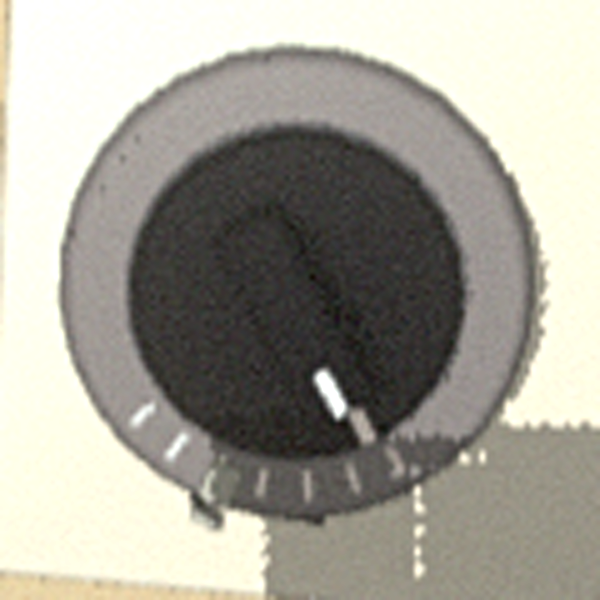

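Crop: this is the larger grey timer on the white tile, as meant. The pointer rib is at crop (362,425), the tab at crop (222,478) with its hook at (207,510), and the drum centre at about (298,282). Next I'll measure these and line the tool up for a close view.

```bash
cat > meas.py <<'E'
from h import *
def circ(P):
    A=np.c_[2*P,np.ones(len(P))];s=np.linalg.lstsq(A,(P**2).sum(1),rcond=None)[0];return s[:2],np.sqrt(s[2]+s[0]**2+s[1]**2)
def measure(im,C,guess):
    hsv=cv2.cvtColor(im,cv2.COLOR_BGR2HSV)
    v=cv2.GaussianBlur(hsv[...,2],(3,3),0).astype(float);out={}
    # radial edge scan: skirt (z58,r38) dark->grey, drum top (z51,r56) grey->bright tile
    for nm,z,r0 in(("skirt",58,38),("drum",51,56)):
        c=np.array(guess,float)
        for it in range(4):
            P=[]
            for a in np.radians(np.arange(0,360,3)):
                rr=np.arange(r0-6,r0+6,.3);X=np.array([[c[0]+r*np.cos(a),c[1]+r*np.sin(a),z] for r in rr])
                uv=np.array([proj(C,x) for x in X],np.float32)
                g=cv2.remap(v.astype(np.float32),uv[:,0].copy(),uv[:,1].copy(),1).ravel()
                d=np.gradient(cv2.GaussianBlur(g.reshape(-1,1),(1,7),0).ravel());k=d.argmax()
                if d[k]>1 and 2<k<len(rr)-3:P.append(X[k,:2])
            P=np.array(P);c2,r=circ(P)
            e=np.abs(np.hypot(*(P-c2).T)-r);c,r=circ(P[e<=np.percentile(e,70)])
        out[nm]=(c,r,np.median(e),len(P))
    return out
def ang(C,uv,z,c): 
    p=ray(C,uv,z)[:2]-c;return np.degrees(np.arctan2(p[1],p[0])),np.hypot(*p)
E
python3 - <<'E'
from meas import *
import json
o=json.load(open("w1.json"));o={k:np.array(v) for k,v in o.items()};C=cam("wrist",o)
im=cv2.imread("pics/w1.png");m=measure(im,C,[517,115])
for k,v in m.items():print(k,v)
c=m["skirt"][0]
f=lambda x,y:(195+x/5-.4,105+y/5-.4)
for n,uv,z in(("rib",f(362,425),59),("tab",f(222,478),55),("white",f(332,394),86)):print(n,ang(C,uv,z,c))
W=Ro.from_rotvec(o["orientation"]).as_matrix();print("tool x ang",np.degrees(np.arctan2(W[1,0],W[0,0])),"centre in tool",W.T@(np.r_[c,100]-o["ee_pos"]))
E
```

```text
skirt (array([523.97359173, 120.77817857]), np.float64(38.05012940954953), np.float64(0.14942241489960395), 118)
drum (array([524.00087701, 120.41500475]), np.float64(55.13645471422372), np.float64(0.27436301301757027), 120)
rib (np.float64(-132.5316265079766), np.float64(33.12893803545026))
tab (np.float64(178.32956954480423), np.float64(46.77030756330821))
white (np.float64(-133.2433141324447), np.float64(17.922369896561445))
tool x ang 20.405390049099214 centre in tool [ 14.17105422  -5.30273391 122.51315115]
```

```bash
python3 -m inch '[{"xyz":[-1,0.6,2.5],"spin":-7},{"xyz":[-2,1.2,5.5],"spin":-14},{"xyz":[-3,1.7,8.5],"spin":-21},{"xyz":[-3.1,1.7,10.7],"spin":-26.6},{"xyz":[-3.1,1.7,10.7],"spin":-26.6},{"xyz":[-3.1,1.7,10.7],"spin":-26.6},{"xyz":[-3.1,1.7,10.7],"spin":-26.6}]' 0.5
python3 - <<'E'
from meas import *
import json
o=ctrl.get_obs();i=ctrl.get_image("wrist")[:,:,::-1]
json.dump({k:np.array(o[k]).tolist() for k in("ee_pos","orientation")},open("w2.json","w"))
cv2.imwrite("pics/w2.png",i);C=cam("wrist",o);m=measure(i,C,[524,120.6]);print(m)
u,v=np.round(proj(C,[*m["skirt"][0],58])).astype(int);u-=100;v-=70;print(u,v,o["width"])
g=cv2.resize(i[v:v+180,u:u+200],None,fx=3.3333,fy=3.3333,interpolation=cv2.INTER_CUBIC)
cv2.imwrite("pics/c2.png",np.clip(g.astype(float)*1.5,0,255).astype(np.uint8))
E
```

```text
t: 2.8
ee_pos: [490.7, 83.8, 117.0]
orientation: [-2.882, -1.248, -0.003]
ft_force: [-0.2, 0.8, -0.1]
width: 44.2
{'skirt': (array([523.59835253, 120.79778134]), np.float64(37.827201627889195), np.float64(0.1433630677259643), 119), 'drum': (array([523.3509586 , 120.85187907]), np.float64(54.44250956134265), np.float64(0.06721249466554724), 120)}
157 69 44.19847766601608
```

View pics/c2.png

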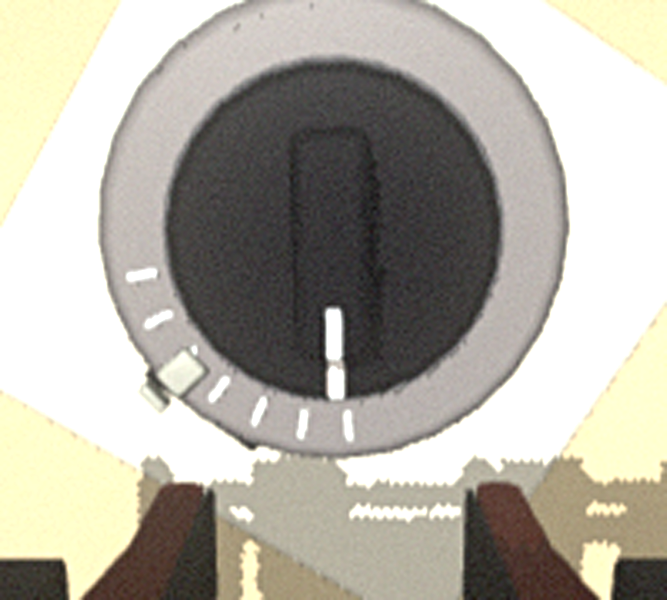

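The close view shows the pointer rib ending at crop (337,398), the tab's top centred at (181,373), and ticks along the rim. The bar is upright in the image, so it is aligned with the tool x axis.

```bash
python3 - <<'E'
from meas import *
import json
o={k:np.array(v) for k,v in json.load(open("w2.json")).items()};C=cam("wrist",o);im=cv2.imread("pics/w2.png")
m=measure(im,C,[524,120.6]);c=m["skirt"][0];cd=m["drum"][0]
s=200/667.;f=lambda x,y:(157+x*s-.35,69+y*s-.35)
for n,p,z,cc in(("ribend",(336,385),59,c),("white",(333,330),86,c),("tab",(181,373),55,c),("t0",(348,425),51,c),("t1",(304,424),51,c),("t2",(260,411),51,c),("t3",(219,389),51,c),("t5",(159,319),51,c),("t6",(142,275),51,c)):
    a,r=ang(C,f(*p),z,cc);print(n,round(a,1),round(r,1))
# sub-pixel centroids: white rib and tab
g=im.astype(int);W=Ro.from_rotvec(o["orientation"]).as_matrix()
a0=np.degrees(np.arctan2(W[1,0],W[0,0]));print("tool x",a0,"tilt",W[2]);print("c in tool",W.T@(np.r_[c,86]-o["ee_pos"]))
# bar flat sides: profile of brightness across the bar at several rows
hsv=cv2.cvtColor(im,cv2.COLOR_BGR2GRAY)
x0,y0=map(int,f(285,150));
for y in(170,230,290):
    r=int(f(0,y)[1]);print(y,[int(v) for v in hsv[r-3:r+4,x0:x0+32].mean(0)])
u,v=f(336,385);mm=np.zeros(im.shape[:2],np.uint8)
for n,q,z in(("white",(f(333,325)),86),("rib",f(336,385),59)):
    x,y=map(int,q);w=np.clip(hsv[y-7:y+8,x-8:x+9].astype(float)-60,0,None);w/=w.sum();yy,xx=np.mgrid[y-7:y+8,x-8:x+9];p=((xx*w).sum(),(yy*w).sum());print(n,p,ang(C,p,z,c))
E
```

```text
ribend -132.3 34.0
white -133.1 16.6
tab 178.5 48.2
t0 -128.9 45.9
t1 -142.3 46.1
t2 -156.1 45.9
t3 -170.1 46.1
t5 162.5 45.8
t6 148.8 45.8
tool x 46.8273278848604 tilt [ 1.77391364e-03  2.23243788e-04 -9.99998402e-01]
c in tool [49.42090312 -1.32691628 31.05317532]
170 [43, 39, 28, 30, 34, 38, 40, 41, 38, 41, 38, 40, 39, 41, 39, 38, 38, 41, 38, 41, 39, 38, 35, 33, 30, 27, 25, 29, 40, 39, 39, 38]
230 [38, 38, 29, 29, 31, 31, 37, 36, 38, 36, 38, 37, 35, 37, 34, 33, 35, 32, 36, 35, 36, 35, 34, 32, 27, 25, 21, 26, 29, 32, 36, 36]
290 [39, 36, 38, 27, 29, 32, 33, 35, 36, 34, 34, 38, 35, 35, 37, 35, 33, 35, 36, 35, 35, 34, 32, 29, 30, 27, 27, 23, 22, 27, 33, 37]
white (np.float64(256.6757593123209), np.float64(167.4167335243553)) (np.float64(-132.7033928986894), np.float64(16.465710589271353))
rib (np.float64(257.20163872669053), np.float64(184.95978527029573)) (np.float64(-132.5797759319751), np.float64(34.72388337837804))
```

```bash
python3 -m inch '[{"xyz":[2,0,0],"spin":-0.5},{"xyz":[4,-0.1,0],"spin":-0.5},{"xyz":[4.94,-0.13,0],"spin":-0.5},{"xyz":[4.94,-0.13,1],"spin":-0.5},{"xyz":[4.94,-0.13,2.5],"spin":-0.5},{"xyz":[4.94,-0.13,4],"spin":-0.5},{"xyz":[4.94,-0.13,4.8],"spin":-0.5},{"xyz":[4.94,-0.13,5.2],"spin":-0.5},{"xyz":[4.94,-0.13,5.3],"spin":-0.5},{"xyz":[4.94,-0.13,5.3],"spin":-0.5},{"xyz":[4.94,-0.13,5.3],"spin":-0.5},{"xyz":[4.94,-0.13,5.3],"spin":-0.5}]' 0.7
python3 - <<'E'
from h import *
o=ctrl.get_obs();print(o["ee_pos"],o["ft_force"],o["moment"],o["width"])
W=Ro.from_rotvec(o["orientation"]).as_matrix();print(np.degrees(np.arctan2(W[1,0],W[0,0])),W.T@(np.array([523.6,120.8,58])-o["ee_pos"]))
i=ctrl.get_image("wrist")[:,:,::-1]
cv2.imwrite("pics/w3.png",i);cv2.imwrite("pics/w3b.png",cv2.convertScaleAbs(cv2.resize(i[120:340,110:410],(800,587),interpolation=2),alpha=1.6))
E
```

```text
t: 4.05
ee_pos: [524.0, 121.0, 64.6]
orientation: [-2.877, -1.262, -0.005]
ft_force: [0.4, -0.3, -0.2]
width: 26.4
[524.00512606 121.02073124  64.60952891] [ 0.42466112 -0.26054801 -0.18641258] [-0.05832337 -0.05556734 -0.02828036] 26.35978062128472
47.36583125534122 [-0.45489372 -0.15471867  6.60816583]
```

View pics/w3b.png

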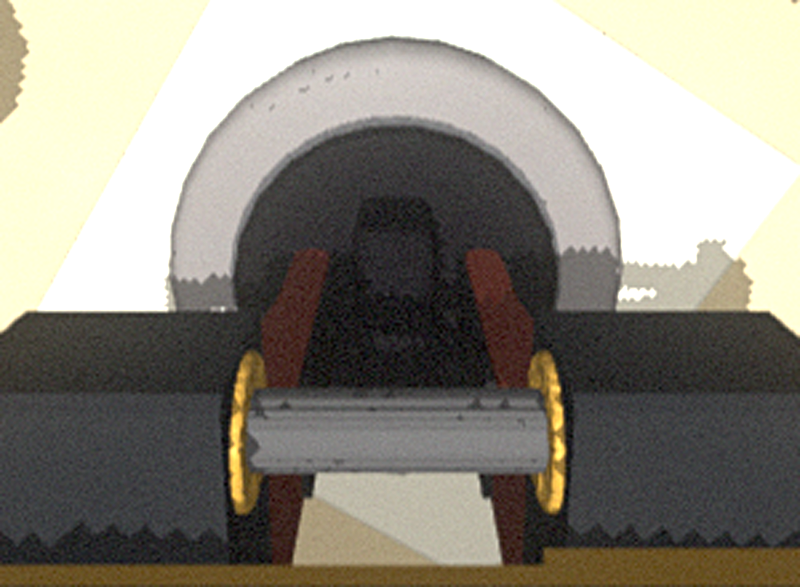

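The bar (crop 355 to 437) sits midway between the finger tips (inner edges 328 and 467). I'll lower until the tips are near the skirt.

```bash
python3 -m inch '[{"xyz":[0,0,0.2],"spin":0},{"xyz":[0,0,0.4],"spin":0},{"xyz":[0,0,0.5],"spin":0},{"xyz":[0,0,0.5],"spin":0},{"xyz":[0,0,0.5],"spin":0}]' ; python3 -m inch '[{"xyz":[0,0,0.05],"spin":0},{"xyz":[0,0,0.05],"spin":0},{"xyz":[0,0,0.05],"spin":0}]'
```

```text
t: 4.6
ee_pos: [523.9, 121.0, 59.5]
orientation: [-2.877, -1.262, -0.004]
ft_force: [0.6, -0.7, 0.3]
width: 26.4
t: 4.9
ee_pos: [523.9, 121.0, 59.0]
orientation: [-2.877, -1.262, -0.004]
ft_force: [0.2, -1.0, -0.2]
width: 26.6
```

```bash
for k in 1 2 3; do python3 -m inch '[{"xyz":[0,0,0.03],"spin":0},{"xyz":[0,0,0.03],"spin":0}]' | egrep 'pos|force'; done
```

```text
ee_pos: [523.9, 121.0, 58.7]
ft_force: [-0.9, 0.2, 0.4]
ee_pos: [523.9, 121.0, 58.4]
ft_force: [-0.6, -0.9, 0.2]
ee_pos: [524.0, 121.1, 58.4]
ft_force: [-1.6, 0.8, 4.4]
```

Contact at z = 58.4 with about 4 N. I'll close the fingers on the bar here.

```bash
python3 -m inch '[{"xyz":[0,0,0.03],"spin":0},{"xyz":[0,0,0.03],"spin":0},{"xyz":[0,0,0.03],"spin":0},{"xyz":[0,0,0.03],"spin":0},{"xyz":[0,0,0.03],"spin":0}]' 1
python3 -c "
from workcell import ctrl
o=ctrl.get_obs();print(o['moment'])"
```

```text
t: 6.0
ee_pos: [524.2, 121.2, 58.3]
orientation: [-2.877, -1.262, -0.005]
ft_force: [-1.0, 0.9, 5.8]
width: 15.5
[0.11974892 0.25895119 0.09886195]
```

```bash
python3 -m inch '[{"xyz":[0,0,0.04],"spin":0},{"xyz":[0,0,0.06],"spin":0},{"xyz":[0,0,0.06],"spin":0},{"xyz":[0,0,0.06],"spin":0}]'
python3 -c "
from workcell import ctrl
o=ctrl.get_obs();print(o['moment'],o['ee_pos'],o['ft_force'])"
```

```text
t: 6.4
ee_pos: [524.2, 121.3, 58.3]
orientation: [-2.877, -1.262, -0.005]
ft_force: [-2.1, 0.6, 8.7]
width: 15.8
[-0.05608574  0.46104753  0.12540627] [524.22087704 121.25323623  58.30236367] [-2.12836619  0.58645136  8.74304283]
```

```bash
python3 -m inch '[{"xyz":[0,0,0.08],"spin":0},{"xyz":[0,0,0.11],"spin":0},{"xyz":[0,0,0.11],"spin":0},{"xyz":[0,0,0.11],"spin":0}]'
python3 -c "
from workcell import ctrl
o=ctrl.get_obs();print(o['moment'],o['ee_pos'],o['ft_force'])"
```

```text
t: 6.8
ee_pos: [524.3, 121.3, 58.3]
orientation: [-2.876, -1.263, -0.006]
ft_force: [-3.8, -0.7, 14.4]
width: 15.8
[-0.13346192  0.83999111  0.0442093 ] [524.30769445 121.27932564  58.2869219 ] [-3.81262061 -0.69852471 14.44902825]
```

```bash
python3 -m inch '[{"xyz":[-0.02,-0.02,0.11],"spin":0},{"xyz":[-0.02,-0.02,0.12],"spin":1},{"xyz":[-0.02,-0.02,0.12],"spin":2},{"xyz":[-0.02,-0.02,0.12],"spin":4},{"xyz":[-0.02,-0.02,0.12],"spin":6},{"xyz":[-0.02,-0.02,0.12],"spin":8},{"xyz":[-0.02,-0.02,0.12],"spin":10}]'
cat > s.py <<'E'
from h import *
o=ctrl.get_obs();W=Ro.from_rotvec(o["orientation"]).as_matrix();print("yaw",np.degrees(np.arctan2(W[1,0],W[0,0])).round(2),"M",np.round(o['moment'],3),"F",np.round(o["ft_force"],1),"t",o["t"],"toolF",(W.T@o["ft_force"]).round(1))
E
python3 s.py
```

```text
t: 7.5
ee_pos: [524.4, 121.2, 58.2]
orientation: [-2.976, -1.006, -0.007]
ft_force: [-3.4, -1.8, 15.3]
width: 15.8
yaw 37.36 M [-0.368  0.762  0.191] F [-3.4 -1.8 15.3] t 7.5 toolF [ -3.7  -0.6 -15.4]
```

Moment about z is 0.19 N m, which matches the knob turning rather than the timer slipping (about 0.28). I'll carry on.

```bash
python3 -m inch '[{"xyz":[-0.04,-0.02,0.12],"spin":2},{"xyz":[-0.04,-0.02,0.12],"spin":5},{"xyz":[-0.04,-0.02,0.12],"spin":8},{"xyz":[-0.04,-0.02,0.12],"spin":11},{"xyz":[-0.04,-0.02,0.12],"spin":14},{"xyz":[-0.04,-0.02,0.12],"spin":17},{"xyz":[-0.04,-0.02,0.12],"spin":20},{"xyz":[-0.04,-0.02,0.12],"spin":23},{"xyz":[-0.04,-0.02,0.12],"spin":26},{"xyz":[-0.04,-0.02,0.12],"spin":28}]'; python3 s.py
```

```text
t: 8.5
ee_pos: [524.5, 120.7, 58.2]
orientation: [-3.131, -0.255, -0.008]
ft_force: [-2.3, -3.1, 15.1]
width: 16.1
yaw 9.3 M [-0.778  0.671  0.163] F [-2.3 -3.1 15.1] t 8.5 toolF [ -2.7   2.7 -15.1]
```

```bash
python3 -m inch '[{"xyz":[-0.02,0.02,0.12],"spin":2},{"xyz":[-0.02,0.02,0.12],"spin":5},{"xyz":[-0.02,0.02,0.12],"spin":8},{"xyz":[-0.02,0.02,0.12],"spin":11},{"xyz":[-0.02,0.02,0.12],"spin":14},{"xyz":[-0.02,0.02,0.12],"spin":17},{"xyz":[-0.02,0.02,0.12],"spin":20},{"xyz":[-0.02,0.02,0.12],"spin":23},{"xyz":[-0.02,0.02,0.12],"spin":26},{"xyz":[-0.02,0.02,0.12],"spin":29},{"xyz":[-0.02,0.02,0.12],"spin":32},{"xyz":[-0.02,0.02,0.12],"spin":34}]'; python3 s.py
```

```text
t: 9.7
ee_pos: [524.4, 120.1, 58.2]
orientation: [-3.067, 0.673, -0.008]
ft_force: [-4.1, -3.1, 16.7]
width: 16.0
yaw -24.76 M [-0.771  1.027  0.191] F [-4.1 -3.1 16.7] t 9.7 toolF [ -2.3   4.5 -16.7]
```

```bash
python3 -m inch '[{"xyz":[-0.02,0.04,0.12],"spin":0},{"xyz":[-0.04,0.07,0.12],"spin":0},{"xyz":[-0.04,0.07,0.12],"spin":0}]'; python3 s.py
python3 - <<'E'
from meas import *
o=ctrl.get_obs();i=ctrl.get_image("wrist")[:,:,::-1];cv2.imwrite("pics/w4.png",i)
i2=ctrl.get_image("scene")[:,:,::-1];cv2.imwrite("pics/s4.png",i2)
cv2.imwrite("pics/w4b.png",cv2.convertScaleAbs(np.vstack([cv2.resize(i[120:280,110:410],(640,341)),cv2.resize(i2[195:265,185:315],(480,258)).copy() if 0 else cv2.copyMakeBorder(cv2.resize(i2[195:265,185:315],(480,258)),0,0,0,160,0)]),alpha=1.5))
E
```

```text
t: 10.0
ee_pos: [524.4, 120.0, 58.3]
orientation: [-3.067, 0.673, -0.01]
ft_force: [-3.6, 1.3, 15.0]
width: 15.9
yaw -24.76 M [-0.015  0.883  0.001] F [-3.6  1.3 15. ] t 10.0 toolF [ -3.8   0.3 -15.1]
```

View pics/w4b.png

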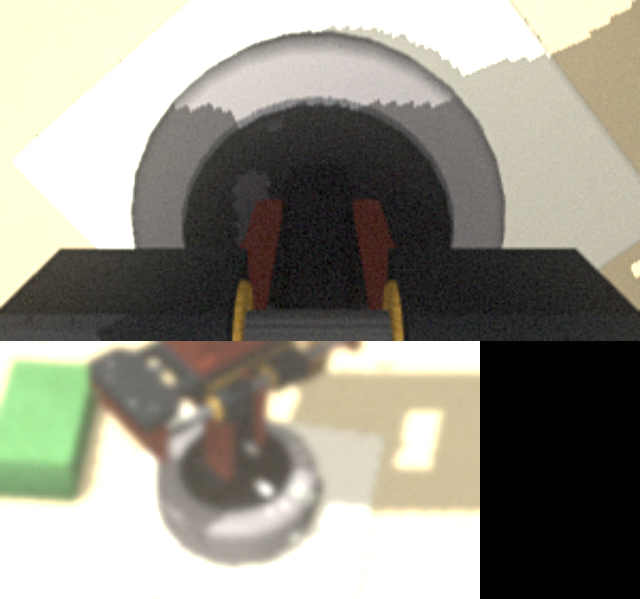

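Holding, the lateral force has dropped and the timer looks in place. Now I'll creep up to the stop, watching Mz.

```bash
python3 -m inch '[{"xyz":[-0.04,0.05,0.13],"spin":1},{"xyz":[-0.04,0.05,0.13],"spin":3},{"xyz":[-0.04,0.05,0.13],"spin":4.5},{"xyz":[-0.04,0.05,0.13],"spin":5},{"xyz":[-0.04,0.05,0.13],"spin":5}]'>/dev/null; python3 s.py
for k in 1 2; do python3 -m inch '[{"xyz":[-0.04,0.05,0.13],"spin":0.4},{"xyz":[-0.04,0.05,0.13],"spin":0.8},{"xyz":[-0.04,0.05,0.13],"spin":0.8}]'>/dev/null; python3 s.py; done
```

```text
yaw -29.75 M [-0.087  0.98   0.154] F [-2.8  0.2 15.9] t 10.6 toolF [ -2.4   1.1 -15.9]
yaw -30.53 M [-0.104  1.041  0.091] F [-3.   0.3 16.6] t 10.9 toolF [ -2.6   1.2 -16.6]
yaw -31.31 M [-0.188  1.098  0.163] F [-2.6 -0.4 16.1] t 11.2 toolF [ -1.9   1.6 -16.1]
```

```bash
for k in 1 2; do python3 -m inch '[{"xyz":[-0.03,0.05,0.13],"spin":0.4},{"xyz":[-0.03,0.05,0.13],"spin":0.8},{"xyz":[-0.03,0.05,0.13],"spin":0.8}]'>/dev/null; python3 s.py;python3 s.py; done
```

```text
yaw -32.08 M [-0.098  1.148  0.154] F [-2.1  0.6 17.5] t 11.5 toolF [ -1.9   0.4 -17.5]
yaw -32.08 M [-0.098  1.148  0.154] F [-2.1  0.6 17.5] t 11.5 toolF [ -1.9   0.4 -17.5]
yaw -32.85 M [-0.249  1.074  0.178] F [-2.3  0.1 16.1] t 11.8 toolF [ -1.8   1.  -16.2]
yaw -32.85 M [-0.249  1.074  0.178] F [-2.3  0.1 16.1] t 11.8 toolF [ -1.8   1.  -16.2]
```

```bash
for k in 1 2; do python3 -m inch '[{"xyz":[-0.03,0.04,0.14],"spin":0.4},{"xyz":[-0.03,0.04,0.14],"spin":0.6},{"xyz":[-0.03,0.04,0.14],"spin":0.6}]'>/dev/null; python3 s.py; done
```

```text
yaw -33.41 M [-0.307  1.13   0.192] F [-2.2 -0.4 17. ] t 12.1 toolF [ -1.4   1.4 -17.1]
yaw -33.96 M [-0.369  1.147  0.297] F [-1.6 -0.6 16.5] t 12.4 toolF [ -0.8   1.2 -16.5]
```

```bash
python3 -m inch '[{"xyz":[-0.03,0.03,0.15],"spin":0},{"xyz":[-0.03,0.03,0.15],"spin":0.1}]'>/dev/null; python3 s.py;  python3 -m inch '[{"xyz":[-0.03,0.03,0.15],"spin":0.2},{"xyz":[-0.03,0.03,0.15],"spin":0.2}]'>/dev/null; python3 s.py
```

```text
yaw -34.02 M [-0.261  1.285  0.298] F [-3.1 -0.9 18.8] t 12.6 toolF [ -1.8   2.3 -18.8]
yaw -34.16 M [-0.284  1.328  0.257] F [-2.8 -0.7 18.6] t 12.8 toolF [ -1.7   2.  -18.6]
```

Mz rose from 0.18 to about 0.28 within half a degree, so this looks like the stop. I'll unwind slightly, ease the press, open and look to verify.

```bash
python3 -m inch '[{"xyz":[-0.02,0.03,0.14],"spin":-0.7},{"xyz":[-0.02,0.03,0.14],"spin":-1.2},{"xyz":[-0.02,0.03,0.14],"spin":-1.2}]'>/dev/null; python3 s.py; python3 -m inch '[{"xyz":[-0.02,0.02,0.08],"spin":0},{"xyz":[-0.01,0.01,0.04],"spin":0},{"xyz":[0,0,0.04],"spin":0}]'; python3 s.py
```

```text
yaw -32.97 M [-0.259  1.316 -0.155] F [-2.7 -0.6 17. ] t 13.1 toolF [ -1.7   1.8 -17.1]
t: 13.4
ee_pos: [524.8, 119.5, 58.4]
orientation: [-3.007, 0.89, -0.024]
ft_force: [-2.1, 0.5, 10.2]
width: 15.5
yaw -32.98 M [-0.227  0.94  -0.097] F [-2.1  0.5 10.2] t 13.4 toolF [ -1.9   0.6 -10.3]
```

```bash
python3 -m inch '[{"xyz":[0,0,0.03],"spin":0},{"xyz":[0,0,0.0],"spin":0},{"xyz":[0,0,-0.05],"spin":0},{"xyz":[0,0,-0.1],"spin":0},{"xyz":[0,0,-1],"spin":0},{"xyz":[0,0,-2.5],"spin":0},{"xyz":[-1,0,-4.5],"spin":0},{"xyz":[-3,0,-5.5],"spin":0},{"xyz":[-5,0,-5.8],"spin":0},{"xyz":[-5,0,-5.8],"spin":0},{"xyz":[-5,0,-5.8],"spin":0}]' 0.7
cat > look.py <<'E'
from meas import *
import json,sys
n=sys.argv[1];o=ctrl.get_obs();i=ctrl.get_image("wrist")[:,:,::-1]
json.dump({k:np.array(o[k]).tolist() for k in("ee_pos","orientation")},open(n+".json","w"))
cv2.imwrite(f"pics/{n}.png",i);C=cam("wrist",o);m=measure(i,C,[524,120.6])
for k,v in m.items():print(k,v[0].round(2),v[1:])
u,v=np.round(proj(C,[*m["skirt"][0],58])).astype(int);u-=100;v-=70;print("crop",u,v,o["width"],o["ft_force"])
cv2.imwrite(f"pics/{n}c.png",cv2.convertScaleAbs(cv2.resize(i[v:v+180,u:u+200],(667,600),interpolation=cv2.INTER_CUBIC),alpha=1.5))
E
python3 look.py w5; python3 s.py
```

```text
t: 14.5
ee_pos: [481.5, 146.9, 115.7]
orientation: [-3.008, 0.888, -0.024]
ft_force: [-0.5, -0.7, -0.2]
width: 26.6
skirt [524.21 119.9 ] (np.float64(37.877806544289086), np.float64(0.2650247314330336), 120)
drum [523.56 119.42] (np.float64(54.91671793071276), np.float64(0.4788311004411163), 120)
crop 159 69 26.648191981246963 [-0.50962351 -0.65354816 -0.21045653]
yaw -32.93 M [ 0.071  0.014 -0.006] F [ 0.5  0.  -0.6] t 14.55 toolF [ 0.4 -0.3  0.6]
```

View pics/w5c.png

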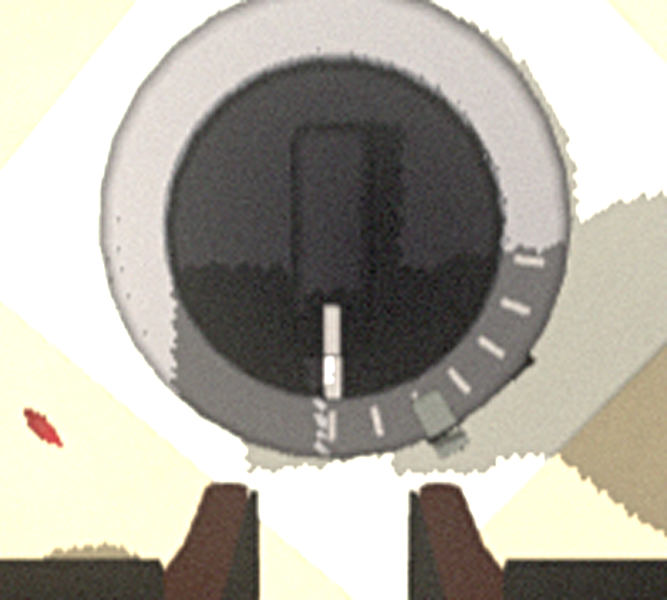

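The pointer rib (332,380) lies on the last tick (332,425), so the end stop was reached. The tab is at (434,412). Now the angles.

```bash
python3 - <<'E'
from meas import *
import json
o={k:np.array(v) for k,v in json.load(open("w5.json")).items()};C=cam("wrist",o);im=cv2.imread("pics/w5.png")
m=measure(im,C,[524,120.]);c=(m["skirt"][0]+m["drum"][0])/2
s=200/667.;f=lambda x,y:(159+x*s-.35,69+y*s-.35)
for cc in(c,m["skirt"][0]):
  for n,p,z in(("ribend",(332,385),59),("white",(331,325),86),("tab",(434,412),55),("t0",(530,261),51),("t1",(516,307),51),("t2",(491,348),51),("t3",(459,380),51),("t5",(377,421),51),("t6",(332,427),51)):
    a,r=ang(C,f(*p),z,cc);print(n,round(a%360,1),round(r,1),end="; ")
  print()
W=Ro.from_rotvec(o["orientation"]).as_matrix();print("tilt",W[:,2],"c tool",W.T@(np.r_[c,86]-o["ee_pos"]))
print(Ro.from_matrix(W).as_rotvec())
E
```

```text
ribend 146.1 34.1; white 145.3 16.0; tab 176.7 47.6; t0 229.2 45.6; t1 215.3 45.7; t2 201.2 45.6; t3 187.8 45.5; t5 160.0 45.8; t6 146.3 46.2; 
ribend 146.7 34.2; white 146.5 16.1; tab 176.9 47.9; t0 229.1 46.0; t1 215.3 46.1; t2 201.3 46.0; t3 188.0 45.8; t5 160.3 46.0; t6 146.7 46.3; 
tilt [ 1.59596442e-02  8.46718441e-04 -9.99872278e-01] c tool [50.07424883  0.13028171 30.36544277]
[-3.00779127  0.88812474 -0.02362715]
```

The stop is confirmed by the pointer sitting on the last tick. The drum turned about 2° and moved about 1 mm while pressed at the stop, so no more torque there. The tab is 30.2° counter-clockwise of the pointer. I'll regrip and turn back.

```bash
python3 -m inch '[{"xyz":[2,0,0],"spin":0.5},{"xyz":[4,0,0],"spin":0.5},{"xyz":[5,0,0],"spin":0.5},{"xyz":[5,0,1],"spin":0.5},{"xyz":[5,0,2.5],"spin":0.5},{"xyz":[5,0,4],"spin":0.5},{"xyz":[5,0,5],"spin":0.5},{"xyz":[5,0,5.5],"spin":0.5},{"xyz":[5,0,5.6],"spin":0.5},{"xyz":[5,0,5.6],"spin":0.5},{"xyz":[5,0,5.6],"spin":0.5}]'; python3 s.py
```

```text
t: 15.65
ee_pos: [525.2, 119.7, 60.7]
orientation: [-3.003, 0.902, -0.025]
ft_force: [0.2, 0.4, 0.2]
width: 26.3
yaw -33.43 M [0.091 0.053 0.029] F [0.2 0.4 0.2] t 15.65 toolF [-0.1 -0.5 -0.2]
```

```bash
python3 -m inch '[{"xyz":[-0.02,0.04,0.1],"spin":0},{"xyz":[-0.02,0.04,0.17],"spin":0},{"xyz":[-0.02,0.04,0.17],"spin":0},{"xyz":[-0.02,0.04,0.17],"spin":0}]'; for k in 1 2; do python3 -m inch '[{"xyz":[0,0,0.03],"spin":0},{"xyz":[0,0,0.03],"spin":0}]' | egrep 'pos|force'; done
```

```text
t: 16.05
ee_pos: [524.8, 119.5, 59.1]
orientation: [-3.003, 0.902, -0.025]
ft_force: [0.2, 0.2, -0.3]
width: 26.2
ee_pos: [524.8, 119.6, 58.8]
ft_force: [-0.0, -0.7, -0.3]
ee_pos: [524.9, 119.5, 58.6]
ft_force: [-0.3, 0.2, 0.8]
```

```bash
python3 -m inch '[{"xyz":[0,0,0.04],"spin":0},{"xyz":[0,0,0.05],"spin":0},{"xyz":[0,0,0.05],"spin":0}]' | egrep 'pos|force';python3 -m inch '[{"xyz":[0,0,0.05],"spin":0},{"xyz":[0,0,0.05],"spin":0},{"xyz":[0,0,0.05],"spin":0},{"xyz":[0,0,0.05],"spin":0},{"xyz":[0,0,0.05],"spin":0}]' 1| egrep 'pos|force|width'; python3 s.py
```

```text
ee_pos: [524.9, 119.5, 58.5]
ft_force: [-1.4, 0.0, 6.0]
ee_pos: [525.5, 119.7, 58.6]
ft_force: [-0.6, 0.5, 6.5]
width: 16.0
yaw -33.43 M [-0.207  0.296 -0.024] F [-0.6  0.5  6.5] t 17.25 toolF [-0.7 -0.2 -6.5]
```

```bash
python3 -m inch '[{"xyz":[-0.02,0.01,0.08],"spin":0},{"xyz":[-0.03,0.02,0.12],"spin":0},{"xyz":[-0.03,0.02,0.12],"spin":0}]' | egrep 'pos|force'; python3 s.py
```

```text
ee_pos: [525.6, 119.7, 58.4]
ft_force: [-0.8, -0.3, 12.0]
yaw -33.42 M [-0.347  0.74  -0.028] F [-0.8 -0.3 12. ] t 17.55 toolF [ -0.4   0.5 -12. ]
```

```bash
python3 -m inch '[{"xyz":[-0.03,0.02,0.13],"spin":0},{"xyz":[-0.03,0.02,0.15],"spin":0},{"xyz":[-0.03,0.02,0.15],"spin":-1},{"xyz":[-0.03,0.02,0.15],"spin":-2.5},{"xyz":[-0.03,0.02,0.15],"spin":-4},{"xyz":[-0.03,0.02,0.15],"spin":-6},{"xyz":[-0.03,0.02,0.15],"spin":-8},{"xyz":[-0.03,0.02,0.15],"spin":-10}]' | egrep 'pos|force'; python3 s.py
```

```text
ee_pos: [525.8, 119.9, 58.3]
ft_force: [-3.4, 0.3, 16.3]
yaw -23.36 M [-0.282  1.01  -0.184] F [-3.4  0.3 16.3] t 18.35 toolF [ -2.9   0.9 -16.3]
```

```bash
python3 -m inch '[{"xyz":[-0.05,0.02,0.13],"spin":-1},{"xyz":[-0.05,0.02,0.13],"spin":-3},{"xyz":[-0.05,0.02,0.13],"spin":-5},{"xyz":[-0.05,0.02,0.13],"spin":-7},{"xyz":[-0.05,0.02,0.13],"spin":-9},{"xyz":[-0.05,0.02,0.13],"spin":-11},{"xyz":[-0.05,0.02,0.13],"spin":-13},{"xyz":[-0.05,0.02,0.13],"spin":-15},{"xyz":[-0.05,0.02,0.13],"spin":-17},{"xyz":[-0.05,0.02,0.13],"spin":-18.5},{"xyz":[-0.05,0.02,0.13],"spin":-19.8},{"xyz":[-0.05,0.02,0.13],"spin":-20.5},{"xyz":[-0.05,0.02,0.13],"spin":-20.5}]' | egrep 'pos|force'; python3 s.py
```

```text
ee_pos: [525.8, 120.3, 58.3]
ft_force: [-1.8, 0.9, 14.1]
yaw -2.87 M [ 0.081  0.966 -0.089] F [-1.8  0.9 14.1] t 19.65 toolF [ -1.6  -0.8 -14.1]
```

Unwind by half a degree, ease the press, open, back off and look.

```bash
python3 -m inch '[{"xyz":[-0.03,0,0.13],"spin":0.2},{"xyz":[-0.02,0,0.1],"spin":0.2},{"xyz":[0,0,0.05],"spin":0.2},{"xyz":[0,0,0.04],"spin":0.2}]' >/dev/null; python3 s.py; python3 -m inch '[{"xyz":[0,0,0.03],"spin":0},{"xyz":[0,0,0.0],"spin":0},{"xyz":[0,0,-0.05],"spin":0},{"xyz":[0,0,-0.1],"spin":0},{"xyz":[0,0,-1],"spin":0},{"xyz":[0,0,-2.5],"spin":0},{"xyz":[-1,0,-4.5],"spin":0},{"xyz":[-3,0,-5.5],"spin":0},{"xyz":[-5,0,-5.8],"spin":0},{"xyz":[-5,0,-5.8],"spin":0},{"xyz":[-5,0,-5.8],"spin":0}]' 0.7; python3 look.py w6; python3 s.py
```

```text
yaw -3.05 M [-0.123  0.543  0.015] F [-1.5 -0.8  6.4] t 20.05 toolF [-1.3  0.9 -6.5]
t: 21.15
ee_pos: [475.4, 123.0, 115.9]
orientation: [-3.137, 0.083, -0.035]
ft_force: [0.6, -0.7, -0.4]
width: 26.0
skirt [524.91 120.26] (np.float64(37.89699579628559), np.float64(0.26769100059380335), 120)
drum [524.8  120.11] (np.float64(54.55598462468771), np.float64(0.1947703859339427), 120)
crop 159 71 26.019510551320685 [ 0.5673684  -0.69936674 -0.36242077]
yaw -3.05 M [0.009 0.033 0.057] F [ 0.5  0.3 -0.6] t 21.2 toolF [ 0.5 -0.3  0.6]
```

View pics/w6c.png

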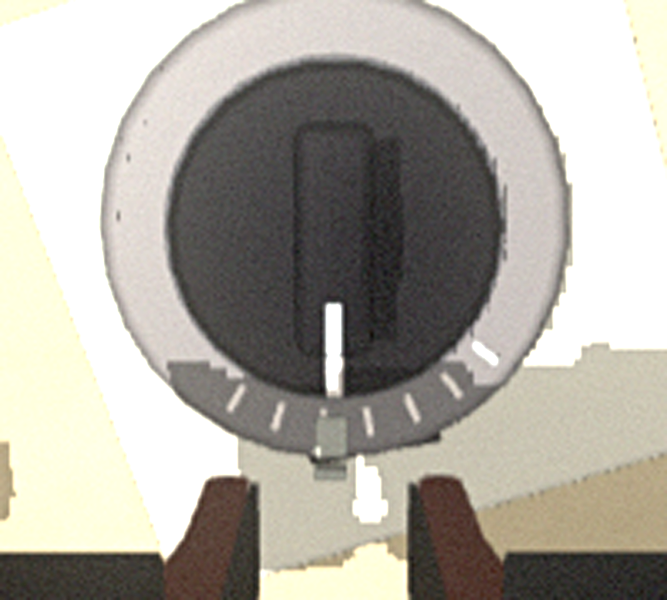

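The pointer rib (crop x 333) and tab (316 to 347, centre 331.5) line up closely. Now the numbers.

```bash
python3 - <<'E'
from meas import *
import json
o={k:np.array(v) for k,v in json.load(open("w6.json")).items()};C=cam("wrist",o);im=cv2.imread("pics/w6.png")
m=measure(im,C,[524.8,120.2]);c=(m["skirt"][0]+m["drum"][0])/2
s=200/667.;f=lambda x,y:(159+x*s-.35,71+y*s-.35)
for cc in(c,m["skirt"][0],m["drum"][0]):
  for n,p,z in(("ribend",(334,382),59),("white",(333,325),86),("tab",(331.5,432),55),("t0",(485,352),51),("t1",(452,384),51),("t2",(412,407),51),("t3",(368,421),51),("t5",(278,416),51),("t6",(235,398),51)):
    a,r=ang(C,f(*p),z,cc);print(n,round(a%360,1),round(r,1),end="; ")
  print()
# column profiles: rib and tab
g=cv2.cvtColor(im,cv2.COLOR_BGR2GRAY).astype(int)
for y in(375,388,425,435,445):
  r=int(round(f(0,y)[1]));x=int(f(300,0)[0]);print(y,x,g[r,x:x+20])
E
```

```text
ribend 176.8 33.6; white 176.2 16.3; tab 176.1 46.6; t0 229.0 45.4; t1 215.2 45.5; t2 201.3 45.4; t3 187.2 45.6; t5 159.6 45.7; t6 145.6 45.9; 
ribend 176.9 33.7; white 176.4 16.3; tab 176.2 46.7; t0 229.0 45.5; t1 215.2 45.6; t2 201.3 45.5; t3 187.3 45.7; t5 159.8 45.8; t6 145.7 46.0; 
ribend 176.7 33.5; white 175.9 16.2; tab 176.0 46.5; t0 229.0 45.3; t1 215.2 45.4; t2 201.2 45.3; t3 187.1 45.5; t5 159.5 45.7; t6 145.5 45.9; 
375 248 [ 42  44  40  37  45  45  41  31  96 240 235 234 156 100  39  22  27  23
  29  28]
388 248 [ 32  34  33  34  23  31  33  18  62 191 195 192 151  99  39  18  28  28
  23  31]
425 248 [ 79  78  82  78  83  83 102 103 102 103 102 101 103 111 100  75  75  77
  78  79]
435 248 [ 79  82  76  78  78  82 105 105 102 102 107 100 102 106 102  73  74  79
  78  80]
445 248 [ 77  76  76  77  77  85 105 102 100 102 101 101  99 102  98  73  75  80
  78  78]
```

```bash
python3 -c "
from workcell import ctrl
print(ctrl.close_job())"
```

```text
the job is handed in; nothing more can be done
None
```

I turned the timer's knob clockwise to the end stop, turned it back to the metal tab, let go, and handed the job in at about 21 s of the 53 s allowed. The timer did shift a little on the tile, by about 1.5 mm and 2°.

- **Timer chosen:** I used the larger grey timer on the tile and left the blue one and the smaller grey one alone.
- **End stop:** Moment about the vertical rose from about 0.18 to 0.28 N m, so I let go briefly to look. The pointer sat on the last scale tick. I then regripped and turned back about 30°.
- **Alignment:** In the last close view the pointer reads 176.2–176.8° and the tab 176.1°, so they agree to within about 0.7°.
- **Press:** The push read 12–19 N while turning. I only read it at the end of each move, so I can't rule out a short peak above that.
- **Timer shift:** Against the first view, the rim marks turned about 2°, mostly while pressing at the stop. The measured centre moved about 1–1.5 mm, close to the 2 mm camera calibration error. The rim marks did not turn further on the way back.
- **Surroundings:** The tab moved with the drum and kept its place on the scale to within about half a degree. The gripper stayed clear of the pot, the tape and the foam block by position, but I did not measure them again at the end.

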